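# Bring the bin markers up to date

### The job

The flip markers on the row of three parts bins are out of date: a leaf lying toward the front with its green face up means stocked, a leaf flipped back toward the bin with its orange face up means refill. Flip the empty bin's marker right over to orange and the bolt bin's marker right over to green, and leave the third marker alone. Only push the leaves, gently, with the fingertips, up and over from their free edge, without pinching or jamming them, and do not move anything else on the bench.

Things in the scene. Friction and masses are not known exactly. Their poses are not given: they have to be found in the camera images.
- rack: aluminium plate 234 x 210 x 8 mm that carries three bins side by side, each with its own flip marker; fixed. Origin: on its underside, below the middle marker's pivot; its x axis points to the back (from the markers to the bins), y to the left, z up. The three bins stand at y = -66, 0 and +66 mm on it, in any order
- bin_empty: the empty blue parts bin, with its marker stand in front; fixed on the rack, turned like it (x back, y left, z up). Origin: on the plate, under the middle of the marker's pin (pin along y, 50 mm above the origin). The bin (62 mm wide, 60 high, front lip 22 high) takes x = 95 to 165 mm. The stand's two ears (y = -24 to 24 mm) rise to 57 mm
- marker_empty (a joint): that bin's flip marker, a leaf that turns over its pin like a page. 0 = lying to the front, free edge 20 degrees above level, green face up; 2.36 (stop) = leaning back toward the bin, 25 degrees above level, orange face up. At value v the free edge's axis is at x = -55 cos(v + 0.349), z = 50 + 55 sin(v + 0.349) mm in the bin's frame. Starts at 0, wrong: the bin is empty
- marker_empty_pivot (a point): middle of that marker's pin, 58 mm above the bench. The leaf (25 to 50 g, lightly damped) is held by its weight alone: upright at 1.22, it falls slowly to the far side once pushed 0.2 past upright, else falls back. Below it a fixed V-shaped cradle, 32 mm wide, reaches 44 mm out from the pin to both sides; the rest of the leaf overhangs free air
- marker_empty_edge (a point): middle of the round bead (8 mm thick, 36 mm long) along the black-framed leaf's free edge, 55 mm from the pin; the leaf is 36 mm wide, 3 mm thick. Push here with a fingertip set outside the bead and reaching below it, moving up and over in an arc about the pin; a level push while the leaf lies low jams
- bin_bolts: the blue parts bin just refilled with steel bolts, with its marker stand in front; fixed on the rack, turned like it (x back, y left, z up). Origin: on the plate, under the middle of the marker's pin (pin along y, 50 mm above the origin). The bin (62 mm wide, 60 high, front lip 22 high) takes x = 95 to 165 mm. The stand's two ears (y = -24 to 24 mm) rise to 57 mm
- marker_bolts (a joint): that bin's flip marker, a leaf that turns over its pin like a page. 0 = lying to the front, free edge 20 degrees above level, green face up; 2.36 (stop) = leaning back toward the bin, 25 degrees above level, orange face up. At value v the free edge's axis is at x = -55 cos(v + 0.349), z = 50 + 55 sin(v + 0.349) mm in the bin's frame. Starts at 2.36, wrong: the bin is full
- marker_bolts_pivot (a point): middle of that marker's pin, 58 mm above the bench. The leaf (25 to 50 g, lightly damped) is held by its weight alone: upright at 1.22, it falls slowly to the far side once pushed 0.2 past upright, else falls back. Below it a fixed V-shaped cradle, 32 mm wide, reaches 44 mm out from the pin to both sides; the rest of the leaf overhangs free air
- marker_bolts_edge (a point): middle of the round bead (8 mm thick, 36 mm long) along the black-framed leaf's free edge, 55 mm from the pin; the leaf is 36 mm wide, 3 mm thick. Push here with a fingertip set outside the bead and reaching below it, moving up and over in an arc about the pin; a level push while the leaf lies low jams
- bin_clips: the blue parts bin full of white connector housings, with its marker stand in front; fixed on the rack, turned like it (x back, y left, z up). Origin: on the plate, under the middle of the marker's pin (pin along y, 50 mm above the origin). The bin (62 mm wide, 60 high, front lip 22 high) takes x = 95 to 165 mm. The stand's two ears (y = -24 to 24 mm) rise to 57 mm
- marker_clips (a joint): that bin's flip marker, a leaf that turns over its pin like a page. 0 = lying to the front, free edge 20 degrees above level, green face up; 2.36 (stop) = leaning back toward the bin, 25 degrees above level, orange face up. At value v the free edge's axis is at x = -55 cos(v + 0.349), z = 50 + 55 sin(v + 0.349) mm in the bin's frame. Starts at 0, right: leave it
- marker_clips_pivot (a point): middle of that marker's pin, 58 mm above the bench. The leaf (25 to 50 g, lightly damped) is held by its weight alone: upright at 1.22, it falls slowly to the far side once pushed 0.2 past upright, else falls back. Below it a fixed V-shaped cradle, 32 mm wide, reaches 44 mm out from the pin to both sides; the rest of the leaf overhangs free air
- marker_clips_edge (a point): middle of the round bead (8 mm thick, 36 mm long) along the black-framed leaf's free edge, 55 mm from the pin; the leaf is 36 mm wide, 3 mm thick. Push here with a fingertip set outside the bead and reaching below it, moving up and over in an arc about the pin; a level push while the leaf lies low jams
- felt_pen: black felt pen with a red cap, 132 mm long, 18 mm thick, lying on the bench in front of the rack, loose; origin at its underside's centre; bystander
- red_screwdriver: red-handled screwdriver, 206 x 29 x 32 mm, loose; bystander
- hex_key_box: yellow hex key box, 92 x 22 x 24 mm, loose; bystander
- cutters: blue side cutters, 162 x 40 x 12 mm, loose; bystander
- bolt_left: steel bolt standing on its head, 34 mm high, loose; bystander
- bolt_right: steel bolt standing on its head, 34 mm high, loose; bystander
- green_clip: green label clip, 38 x 30 x 14 mm, loose; bystander

How it is judged:
By the outcome, as a careful person would: the job done as asked, in the order asked, and still so for the second after the job is handed in, with the robot touching nothing.
It also fails if it takes over 48 s, if anything falls off the work surface, if the arm or the gripper's body presses on something with over 40 N, if the wrist force passes 120 N, or if a joint passes its speed limit or range.

### The arm

A 6-joint arm with a two-finger parallel gripper is mounted at the origin on a cart in front of the work surface, level with it; the furniture and walls round the work are solid. World frame = base frame: x ahead of the robot, y to its left, z up, the work surface at z = 0. Lengths are in m, angles in rad, forces in N, time in s.
With the tool pointing down it reaches from about 0.375 to 0.9 m from the base axis. Payload 3.1 kg.
Tool frame: the origin (TCP) lies at the centre of the arm's flange, where the gripper is bolted on; the fingertips stand 173 mm ahead of it and the grasp point (between the pads) lies 155 mm ahead of it; z points along the fingers, x is the direction in which the jaws open and shut, and the axes are right-handed (so a half turn about z gives the same grasp; the last joint's range is limited). The gripper opens to 85 mm and grips with 20 to 120 N. Pads are 22 mm wide; open, the fingers measure 114 mm over their backs; the gripper's body (76 mm by 85 mm) begins 54 mm behind the grasp point. The pads swing forward as they close: fully open they stand 13 mm farther back than shut.
Start: joints at [-1.48, 0.527, 1.433, -0, 1.181, -0.178], TCP at [0.167, -0.602, 0.405] pointing down, gripper open.
Joint ranges: [-3.08, 3.08], [-0.75, 2.2], [0.22, 2.44], [-1.43, 4.57], [0, 2.65], [-2.85, 2.85]. Speed limits (rad/s): [2.79, 2.79, 3.14, 3.14, 3.14, 3.14].

### API

Orientations are given as a 3x3 rotation matrix whose columns are the frame's x, y, z axes.
In Python, from station import robot gives the robot as it stands.
- The arm moves only by the tool send_rows, never from a script. Its argument "plan" is a list of rows, each a list of 3 entries, a list of its own where there are three numbers: the closure, from 0 (fully open) to 1 (shut), then the shift along the tool's x, y, z in units of 50 mm (1.0 is 50 mm), then the turn about the tool's z in units of 4 degrees (1.0 is 4 degrees). In form: [[grip, [dx, dy, dz], yaw], ...]. A call has 1 to 20 rows; each row shifts and turns the commanded pose from where the row before left it, along the tool's axes as they then stand; what a row does not reach is not made up. A row lasts 1/10 s, in which the tool goes at most 50 mm and 8.59 degrees, less where a joint would pass 70% of its speed; a pose out of reach is approached as far as the arm can. A call with a number of a shift or a turn outside -1 to 1 is refused whole. A call with a gripper value outside its range is refused whole. The fingers move at their own pace and stop on an object; "grip_force" is the grip in N (left out, the last holds). Time passes only in rows, so rows that do not move let the fingers close. It gives the time, the measured TCP pose, the force and the opening at its end, in the units of the state.
- robot.sense(): the state, without advancing time (a new reading comes with each control period).
- robot.get_image(name): name is "scene" or "side" or "wrist"; returns (picture, depth): 480x640x3 uint8, red, green, blue; 480x640 float32, m along the optical axis (not along the pixel's ray), 0 where there is no reading.
- robot.calibration(name): a dict with "intrinsics" (3x3 intrinsics, pixels), "k1" (the pictures are not rectified: a ray, as slopes to the right and down, at radius r is drawn at 1 + k1 r^2 times it, then the intrinsics apply), "R" (3x3) and "t" (3): a world point X has camera coordinates R X + t; the wrist camera has in their place "hand_eye" (4x4, takes a point from camera to tool coordinates, whose origin is the TCP and whose axes are the tool frame's). Camera axes: x right, y down, z forward; pixel columns grow to the right and rows downward; lengths in m; the calibration is good to about 2 mm. A picture is of the moment at which its call begins: read the wrist's pose just before it. calibration takes no time and is no camera call.
- robot.hand_in(): hands the job in, once; it reports no verdict.
The state is a dict: "clock": time; "joint_pos": joint angles; "qd": joint speeds; "tau": joint torques, N m; "eef_pos": TCP position; "ee_rot": TCP orientation; "ft_force": force on the tool from outside, world axes, zero at the start; "moment": the same for the moment, N m; "gripper_width": finger opening in m.
Only numpy, scipy, OpenCV 4.12 (cv2) and the standard library are available. Lean on these libraries where they do the work, as an engineer would, in place of code of your own. Each camera call takes 0.05 s, during which the arm holds its last target.

## Working session

There is one attempt and no reset: what is moved stays moved. The work goes in short steps, Python scripts to look and compute and a tool call to move; the robot and the scene stay as the last step left them, time stands still between calls to the robot, and variables do not carry over. Pictures are saved under pics/ and viewed, and the job is handed in when it is done.

Besides the shell and the picture viewer there is one more tool, called as a command line: name --argument value ..., lists and objects as JSON in quotes. send_rows: Moves the arm, as the interface text tells. Shifts and turns lie within -1 to 1; 1 stands for 50 mm of shift or 4 degrees of turn. Its arguments: {"type":"object","properties":{"plan":{"type":"array","items":{"type":"array"}},"grip_force":{"type":"number"}},"required":["plan"]}

```bash
mkdir -p pics
cat > h.py <<'E'
import numpy as np, cv2
from station import robot
def snap(n,f):
    s=robot.sense(); im,d=robot.get_image(n); cv2.imwrite(f'pics/{f}.png',im[:,:,::-1]); np.savez(f'pics/{f}.npz',im=im,d=d,p=s['eef_pos'],R=s['ee_rot']); return im,d,s
def rays(n,uv):
    c=robot.calibration(n);K=np.array(c['intrinsics']);k=c['k1']
    return cv2.undistortPoints(np.array(uv,float).reshape(-1,1,2),K,np.array([k,0,0,0.])).reshape(-1,2)
def pose(n,p=None,R=None):
    c=robot.calibration(n)
    if n!='wrist':
        Rc=np.array(c['R']);t=np.array(c['t']);return Rc.T,-Rc.T@t
    H=np.array(c['hand_eye']);R=np.array(R);return R@H[:3,:3],R@H[:3,3]+np.array(p)
def plane(n,uv,z,p=None,R=None):
    r=rays(n,uv);A,o=pose(n,p,R);d=np.c_[r,np.ones(len(r))]@A.T
    return o+d*((z-o[2])/d[:,2])[:,None]
def pts(n,uv,dep,p=None,R=None):
    r=rays(n,uv);A,o=pose(n,p,R);return (np.c_[r,np.ones(len(r))]*np.array(dep)[:,None])@A.T+o
E
python3 - <<'E'
from h import *
np.set_printoptions(precision=4,suppress=True)
for n in ['scene','side','wrist']:
    im,d,s=snap(n,n+'0'); A,o=pose(n,s['eef_pos'],s['ee_rot']); print(n,o,A[:,2],(d>0).mean())
print(s)
E
```

```text
scene [ 0.5917 -0.6095  0.744 ] [-0.1192  0.6205 -0.7751] 0.9961458333333333
side [ 0.2012 -0.7852  0.4911] [ 0.3339  0.8185 -0.4676] 0.996005859375
wrist [ 0.2476 -0.5804  0.3719] [-0.3115 -0.0854 -0.9464] 0.9960416666666667
{'clock': 0.1, 'joint_pos': array([-1.4795,  0.5284,  1.4337,  0.    ,  1.1814, -0.1784]), 'qd': array([-0.0013, -0.0031, -0.0053, -0.0017, -0.0001, -0.0001]), 'tau': array([ -0.0003, -44.3305, -17.8586,  -0.0003,   0.0039,   0.    ]), 'eef_pos': array([ 0.1666, -0.6021,  0.4038]), 'ee_rot': array([[ 0.2665, -0.9638, -0.0002],
       [-0.9638, -0.2665,  0.0019],
       [-0.0019, -0.0003, -1.    ]]), 'ft_force': array([ 0.2187,  0.7654, -0.3485]), 'moment': array([-0.0376,  0.0282, -0.0299]), 'gripper_width': 0.08533047514756355}
```

View pics/scene0.png

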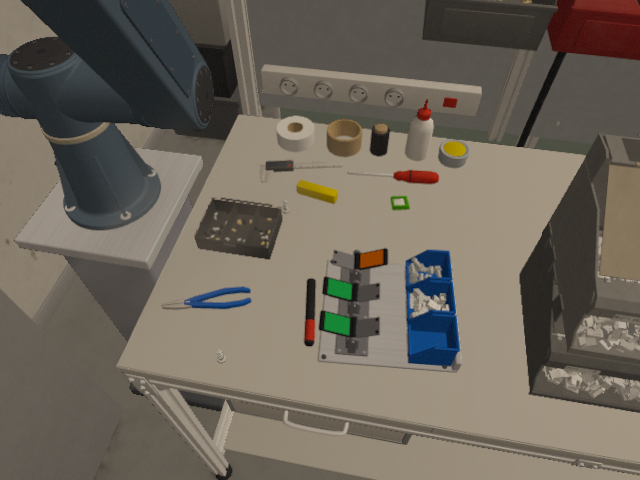

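View pics/side0.png

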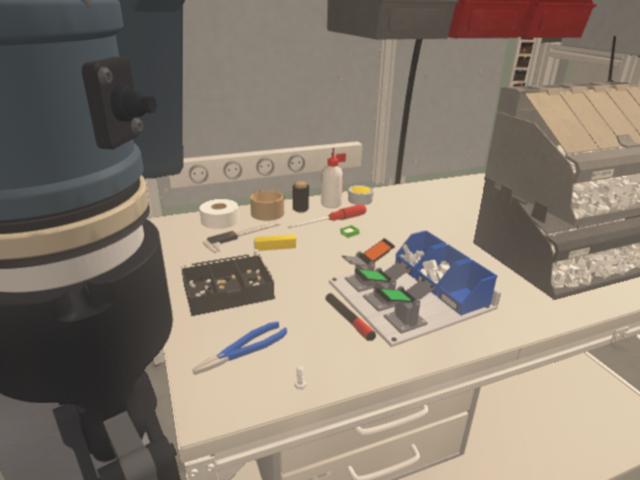

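View pics/wrist0.png

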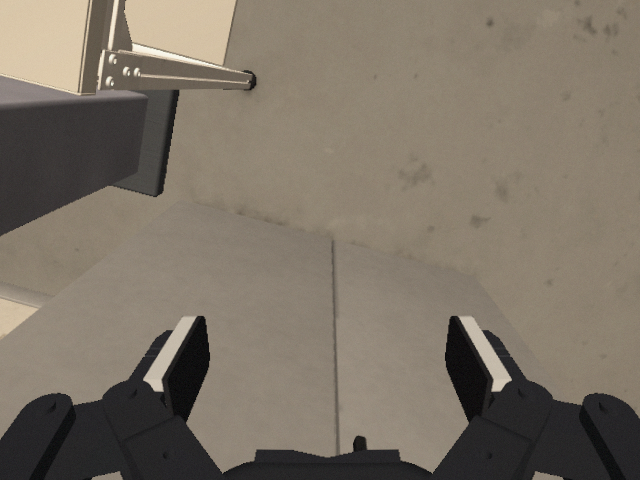

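The row shows three bins. The bottom one in the scene view (y=-66 side) is empty with a green marker at (337,323). The middle one is full of white parts, green at (339,289). The top one has an orange marker at (371,258), so it holds the bolts. I'll zoom in to locate the rack.

Run:
```python
from h import *
im=cv2.imread('pics/scene0.png'); cv2.imwrite('pics/crop0.png',cv2.resize(im[235:375,295:475],None,fx=4.4,fy=4.2,interpolation=cv2.INTER_CUBIC))
np.set_printoptions(precision=4,suppress=True)
f=np.load('pics/scene0.npz');im=f['im'];d=f['d']
v,u=np.mgrid[235:375,295:475];uv=np.c_[u.ravel(),v.ravel()]
P=pts('scene',uv,d[235:375,295:475].ravel());C=im[235:375,295:475].reshape(-1,3).astype(int)
r,g,b=C.T
for nm,m in [('green',(g>100)&(r<60)),('orange',(r>150)&(g<130)&(b<80)&(g>50)),('blue',(b>100)&(r<60)&(P[:,2]>.058)),]:
    q=P[m]; mk=np.zeros(140*180,np.uint8);mk[m]=255
    n,l,s,c=cv2.connectedComponentsWithStats(mk.reshape(140,180))
    for i in range(1,n):
        if s[i,4]<60: continue
        q=P[(l.ravel()==i)]; print(nm,s[i],c[i]+[295,235],q.mean(0),q.min(0),q.max(0)); 
        if nm!='blue':
            U,S,V=np.linalg.svd(q-q.mean(0)); print(' normal',V[2])
# bench height
print('bench',np.median(P[:,2]), np.percentile(P[:,2],[1,5,20,50,80]))
```

```text
green [ 32  44  25  21 367] [339.2371 288.5014] [ 0.5407 -0.1911  0.07  ] [ 0.52   -0.2086  0.0612] [ 0.5612 -0.1734  0.0783]
 normal [-0.3245 -0.0537 -0.9444]
green [ 29  77  26  23 430] [336.6186 323.114 ] [ 0.5475 -0.2593  0.0754] [ 0.5261 -0.6095  0.0604] [ 0.5917 -0.2405  0.744 ]
 normal [-0.2007 -0.869  -0.4522]
blue [133  15  28  64 246] [444.0325 282.0894] [ 0.715  -0.1485  0.0764] [ 0.5917 -0.6095  0.0673] [ 0.7358 -0.0765  0.744 ]
blue [138  78  26  38 158] [448.2532 332.2848] [ 0.725  -0.2403  0.0709] [ 0.6995 -0.2734  0.0679] [ 0.7411 -0.2072  0.0733]
bench 0.009193858583754655 [-0.0022 -0.001   0.0006  0.0092  0.0501]
```

View pics/crop0.png

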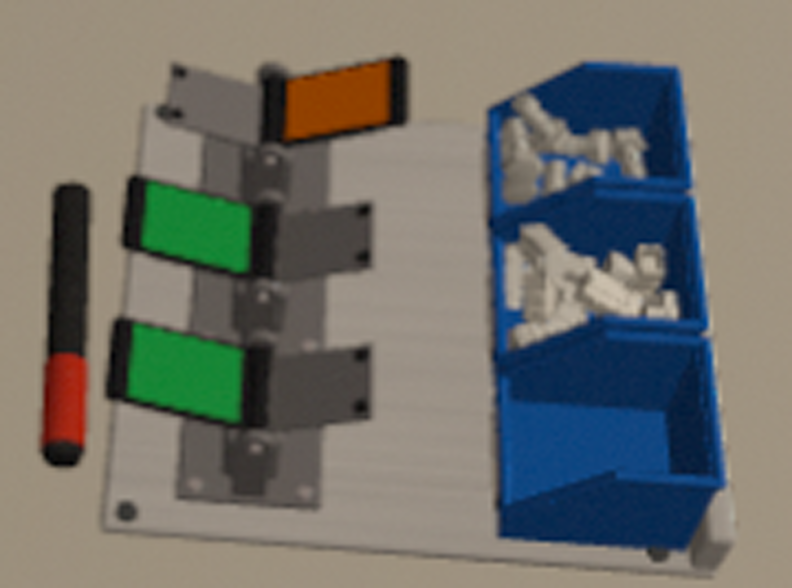

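send_rows --plan '[[1, [0, 0, 0], 1], [1, [0, 0, 0], 1], [1, [0, 0, 0], 0.5], [1, [-0.45, -0.59, -0.03], 0], [1, [-0.45, -0.59, -0.03], 0], [1, [-0.45, -0.59, -0.03], 0], [1, [-0.45, -0.59, -0.03], 0], [1, [-0.45, -0.59, -0.03], 0], [1, [-0.45, -0.59, -0.03], 0], [1, [-0.45, -0.59, -0.03], 0], [1, [-0.45, -0.59, -0.03], 0], [1, [-0.45, -0.59, -0.03], 0], [1, [-0.45, -0.59, -0.03], 0], [1, [-0.45, -0.59, -0.03], 0], [1, [-0.45, -0.59, -0.03], 0], [1, [-0.45, -0.59, -0.03], 0], [1, [-0.45, -0.59, -0.03], 0], [1, [0, 0, 0], 0], [1, [0, 0, 0], 0]]'

```text
clock: 2.05
eef_pos: [0.548, -0.2487, 0.4253]
ee_rot: [[0.097, -0.995, -0.001], [-0.995, -0.097, 0.0], [-0.0, 0.001, -1.0]]
ft_force: [-0.1, -0.4, -0.2]
gripper_width: -0.0001
```

Run:
```python
from h import *
im,d,s=snap('wrist','wrist1');print(s['eef_pos'],s['ee_rot'],s['clock'],s['gripper_width'])
```

```text
[ 0.54803097 -0.24872114  0.42527145] [[ 9.72432947e-02 -9.95260007e-01 -1.12272651e-03]
 [-9.95260621e-01 -9.72434545e-02  8.84937793e-05]
 [-1.97252124e-04  1.10880006e-03 -9.99999366e-01]] 2.05 -0.0001407568972592869
```

View pics/wrist1.png

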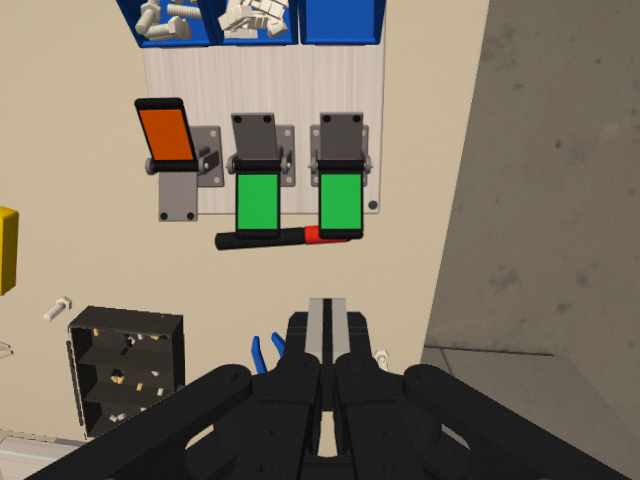

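The wrist view confirms it: bolts at left (orange marker, bead at about (161,102)), clips in the middle, empty at right (green, bead at about (341,234)). Next I'll measure the beads, pins and plate.

```bash
cat > m.py <<'E'
from h import *
np.set_printoptions(precision=4,suppress=True)
f=np.load('pics/wrist1.npz');im=f['im'].astype(int);d=f['d'];p=f['p'];R=f['R']
r,g,b=im[...,0],im[...,1],im[...,2]
def comp(m,a=300):
    n,l,s,c=cv2.connectedComponentsWithStats(m.astype(np.uint8))
    return [(l==i,c[i],s[i]) for i in range(1,n) if s[i,4]>a]
for nm,m in [('green',(g>120)&(r<80)),('orange',(r>130)&(g<120)&(g>40)&(b<60))]:
  for k,c,s in comp(m):
    v,u=np.nonzero(k);ok=d[k]>0;P=pts('wrist',np.c_[u,v],d[k],p,R)[ok]
    med=np.median(P,0);P=P[np.abs(P-med).max(1)<.05]
    U,S,V=np.linalg.svd(P-P.mean(0),full_matrices=False);print(nm,c,s,P.mean(0),'n',V[2],'long',V[0],P[:,2].min(),P[:,2].max())
    q=cv2.boxPoints(cv2.minAreaRect(cv2.findContours(k.astype(np.uint8),0,1)[0][0]));print(q)
for u in (258,341,161):
    lo,hi=(80,130) if u==161 else (150,250)
    print(u,[(v,im[v,u].sum()) for v in range(lo,hi) if im[v,u].sum()<150])
print('depth at beads',pts('wrist',[[341,234],[258,233],[161,102],[341,166],[258,166],[176,164]],[d[234,341],d[233,258],d[102,161],d[166,341],d[166,258],d[164,176]],p,R))
# plate front edge
E
python3 m.py
```

```text
green [257.2748 201.648 ] [ 238  175   39   54 2074] [ 0.5418 -0.1948  0.0684] n [0.3387 0.0378 0.9401] long [-0.9368 -0.0794  0.3407] 0.0589982616679679 0.07703426007242647
[[238. 175.]
 [276. 175.]
 [276. 228.]
 [238. 228.]]
green [340.3543 201.6018] [ 321  175   40   54 2142] [ 0.5482 -0.2602  0.0685] n [0.3375 0.0383 0.9406] long [-0.9339 -0.1115  0.3396] 0.059476568821423714 0.07709596291237397
[[321. 175.]
 [360. 175.]
 [360. 228.]
 [321. 228.]]
orange [166.3706 134.0305] [ 140  110   53   50 1970] [ 0.5885 -0.1238  0.0709] n [-0.4237 -0.0349  0.9052] long [-0.9017 -0.0792 -0.4251] 0.06064462229587941 0.0808868805063816
[[139.4118 110.6471]
 [178.     101.    ]
 [192.2353 157.9412]
 [153.6471 167.5883]]
258 [(160, np.int64(101)), (161, np.int64(68)), (162, np.int64(72)), (163, np.int64(88)), (164, np.int64(93)), (165, np.int64(80)), (166, np.int64(71)), (167, np.int64(58)), (168, np.int64(51)), (169, np.int64(26)), (170, np.int64(54)), (171, np.int64(79)), (172, np.int64(85)), (173, np.int64(80)), (174, np.int64(137)), (229, np.int64(81)), (230, np.int64(51)), (231, np.int64(61
[... 606 characters left out ...]
int64(95)), (229, np.int64(76)), (230, np.int64(68)), (231, np.int64(80)), (232, np.int64(80)), (233, np.int64(85)), (234, np.int64(88)), (235, np.int64(74)), (236, np.int64(51)), (237, np.int64(38)), (238, np.int64(46)), (239, np.int64(105)), (240, np.int64(147))]
161 [(98, np.int64(100)), (99, np.int64(67)), (100, np.int64(84)), (101, np.int64(76)), (102, np.int64(62)), (103, np.int64(67)), (104, np.int64(58)), (105, np.int64(47)), (106, np.int64(48)), (107, np.int64(38)), (108, np.int64(37)), (109, np.int64(102))]
depth at beads [[ 0.5255 -0.2628  0.0806]
 [ 0.5192 -0.1979  0.0785]
 [ 0.6129 -0.1251  0.0846]
 [ 0.5751 -0.2581  0.0608]
 [ 0.5689 -0.193   0.0613]
 [ 0.5643 -0.1272  0.0599]]
```

```bash
python3 -c "
import cv2;im=cv2.imread('pics/wrist1.png');cv2.imwrite('pics/c1.png',cv2.resize(im[85:255,120:400],None,fx=2.85,fy=3.4,interpolation=cv2.INTER_CUBIC))"
```

```text
(no output)
```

View pics/c1.png

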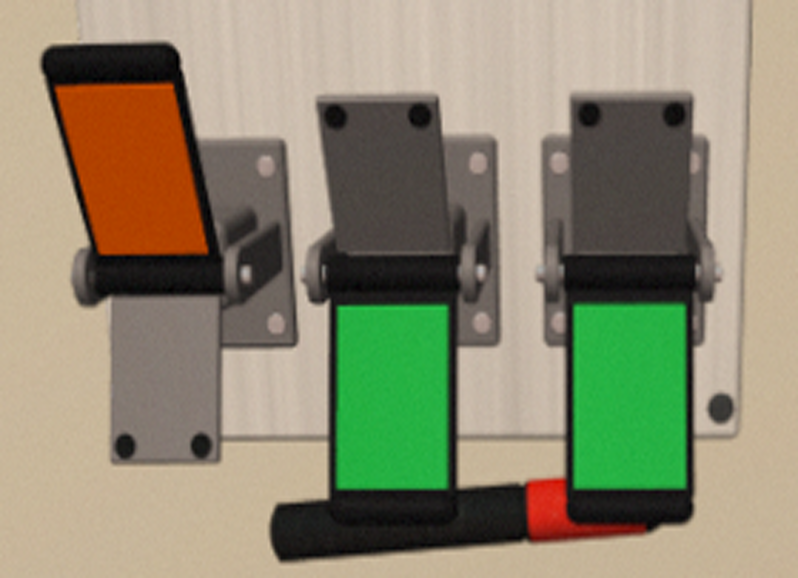

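Measured rack yaw is about 5.6°, which the tool already matches. In rack axes (s = back, t = left), the pins are at s≈0.548 and t≈-0.3125 (empty), -0.247 (clips) and -0.181 (bolts). I'll approach in front of the empty bin's marker.

send_rows --plan '[[1, [0.12, 0.5, 0], 0], [1, [0.11, 0.5, 0], 0], [1, [0, 0, 0.8], 0], [1, [0, 0, 0.8], 0], [1, [0, 0, 0.8], 0], [1, [0, 0, 0.8], 0], [1, [0, 0, 0.5], 0], [1, [0, 0, 0.3], 0], [1, [0, 0, 0], 0], [1, [0, 0, 0], 0]]'

```text
clock: 3.1
eef_pos: [0.4985, -0.2667, 0.2258]
ee_rot: [[0.094, -0.996, -0.0], [-0.996, -0.094, 0.0], [-0.0, 0.0, -1.0]]
ft_force: [-0.4, 0.3, -0.2]
gripper_width: -0.0002
```

Run:
```python
from h import *
snap('wrist','wrist2');snap('side','side2');snap('scene','scene2')
a=cv2.imread('pics/side2.png')[180:380,300:520];b=cv2.imread('pics/scene2.png')[220:400,280:480]
cv2.imwrite('pics/c2.png',np.hstack([cv2.resize(a,(400,364)),cv2.resize(b,(400,364))]))
s=robot.sense()['eef_pos'];print('s',s[0]*.9952+s[1]*.0975,'t',-s[0]*.0975+s[1]*.9952,'tip',s[2]-.173)
```

```text
s 0.47086470724782314 t -0.31378639306570305 tip 0.054016377604612587
```

View pics/c2.png

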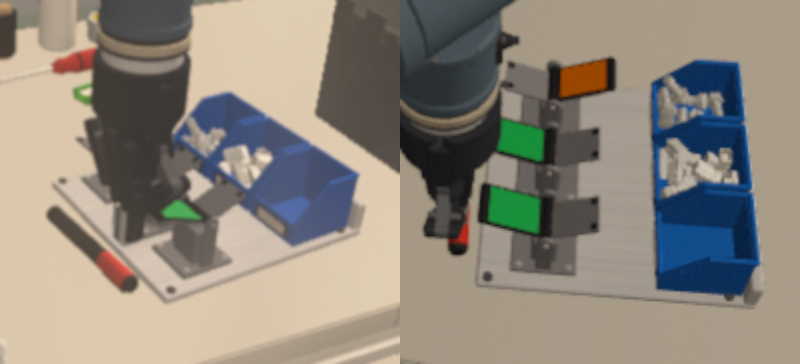

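View pics/wrist2.png

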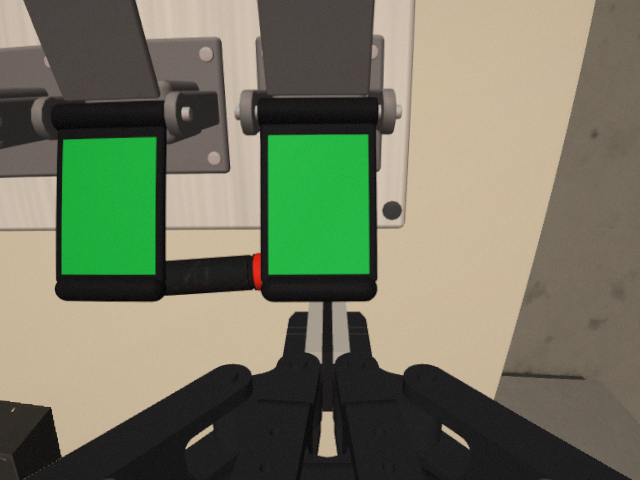

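Fingertip is centred in front of the empty bin's bead (about (320,290) in the wrist view) and below it. Now the first half of the arc.

send_rows --plan '[[1, [0, 0, 0.16], 0], [1, [0, -0.14, 0], 0], [1, [0, -0.03, -0.06], 0], [1, [0, -0.03, -0.06], 0], [1, [0, -0.03, -0.06], 0], [1, [0, -0.03, -0.07], 0], [1, [0, -0.03, -0.07], 0], [1, [0, -0.03, -0.07], 0], [1, [0, -0.03, -0.07], 0], [1, [0, -0.03, -0.07], 0], [1, [0, -0.03, -0.07], 0], [1, [0, -0.03, -0.07], 0]]'

```text
clock: 4.45
eef_pos: [0.5211, -0.2636, 0.2515]
ee_rot: [[0.095, -0.995, 0.0], [-0.995, -0.095, -0.0], [0.0, -0.0, -1.0]]
ft_force: [1.3, -0.1, 0.1]
gripper_width: -0.0002
```

```bash
cat > look.py <<'E'
import sys
from h import *
k=sys.argv[1]
snap('wrist','wrist'+k);snap('side','side'+k);snap('scene','scene'+k)
a=cv2.imread(f'pics/side{k}.png')[180:380,300:520];b=cv2.imread(f'pics/scene{k}.png')[220:400,280:480];c=cv2.imread(f'pics/wrist{k}.png')
cv2.imwrite(f'pics/c{k}.png',np.vstack([np.hstack([cv2.resize(a,(400,300)),cv2.resize(b,(400,300))]),np.hstack([cv2.resize(c,(400,300)),np.zeros((300,400,3),np.uint8)])]))
S=robot.sense();s=S['eef_pos'];print('s',s[0]*.9952+s[1]*.0975,'t',-s[0]*.0975+s[1]*.9952,'tip',s[2]-.173,S['ft_force'],S['clock'])
E
python3 look.py 3
```

```text
s 0.492919802059929 t -0.3132062459179112 tip 0.07852132176814813 [ 0.23016684 -0.94280524  0.68254616] 4.6
```

View pics/c3.png

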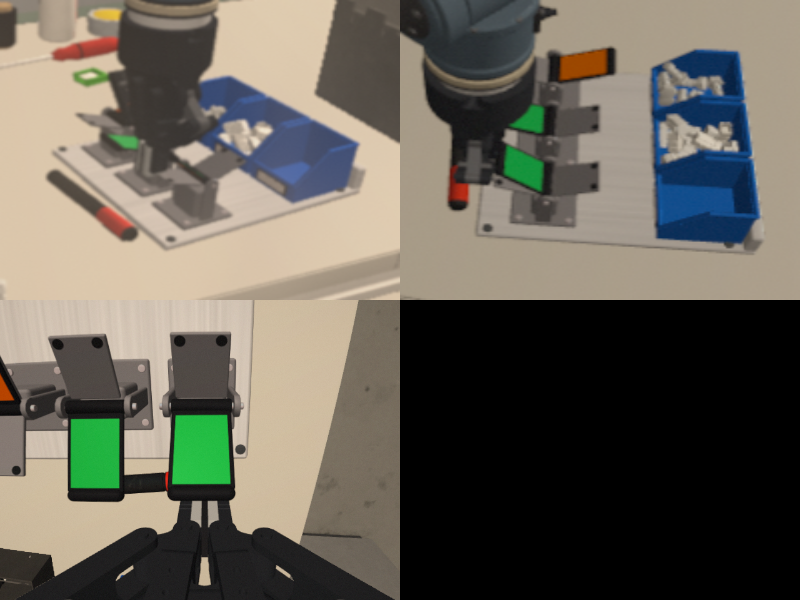

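The empty leaf is lifted to roughly 40° and riding cleanly on the fingertip, with forces around 1 N. Continuing to upright.

send_rows --plan '[[1, [0, -0.05, -0.05], 0], [1, [0, -0.05, -0.05], 0], [1, [0, -0.05, -0.05], 0], [1, [0, -0.05, -0.05], 0], [1, [0, -0.05, -0.05], 0], [1, [0, -0.05, -0.03], 0], [1, [0, -0.05, -0.03], 0], [1, [0, -0.05, -0.03], 0], [1, [0, -0.05, -0.03], 0], [1, [0, -0.06, -0.03], 0], [1, [0, -0.06, -0.02], 0], [1, [0, -0.06, -0.02], 0]]'

```text
clock: 5.8
eef_pos: [0.5526, -0.2606, 0.2733]
ee_rot: [[0.095, -0.995, 0.0], [-0.995, -0.095, 0.0], [-0.0, -0.0, -1.0]]
ft_force: [-0.1, -0.4, -0.5]
gripper_width: 0.0002
```

```bash
python3 look.py 4
```

```text
s 0.5245263931583928 t -0.31320837003313345 tip 0.1002712965477433 [-0.31363203  0.49603865  0.59049318] 5.95
```

View pics/c4.png

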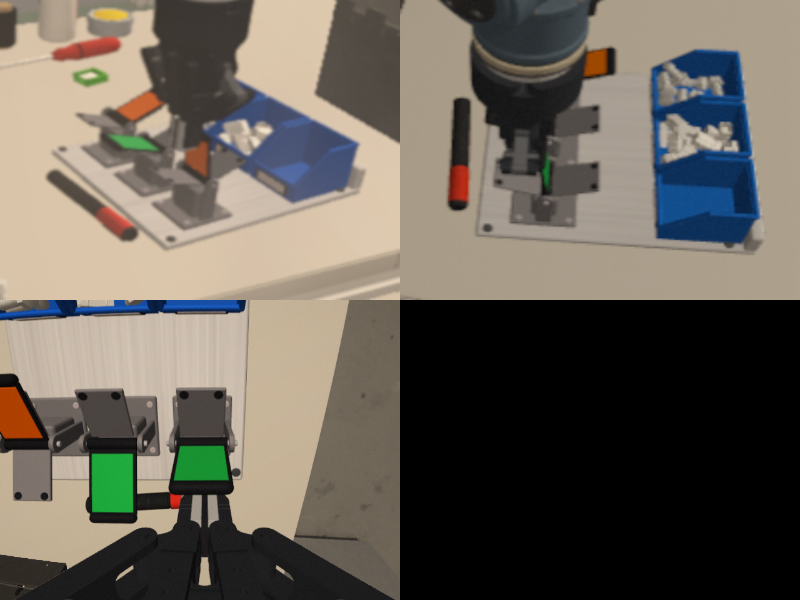

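The empty leaf is nearly upright, its orange underside showing in the side view. Pushing past upright, then backing off.

send_rows --plan '[[1, [0, -0.07, 0], 0], [1, [0, -0.07, 0], 0], [1, [0, -0.07, 0], 0], [1, [0, -0.07, 0], 0], [1, [0, -0.07, 0.01], 0], [1, [0, -0.07, 0.01], 0], [1, [0, -0.07, 0.01], 0], [1, [0, -0.07, 0.01], 0], [1, [0, -0.07, 0.01], 0], [1, [0, -0.07, 0.01], 0], [1, [0, 0, 0], 0], [1, [0, 0.1, 0], 0], [1, [0, 0.2, -0.2], 0], [1, [0, 0.2, -0.4], 0], [1, [0, 0, -0.5], 0], [1, [0, 0, -0.5], 0]]'

```text
clock: 7.55
eef_pos: [0.5609, -0.2597, 0.3515]
ee_rot: [[0.094, -0.996, -0.001], [-0.996, -0.094, 0.001], [-0.001, 0.001, -1.0]]
ft_force: [0.3, 0.2, 0.6]
gripper_width: -0.0002
```

```bash
python3 look.py 5
```

```text
s 0.533879336381535 t -0.3136097579681197 tip 0.17974193929409177 [ 0.27134261 -0.56296257  0.1772619 ] 7.7
```

View pics/c5.png

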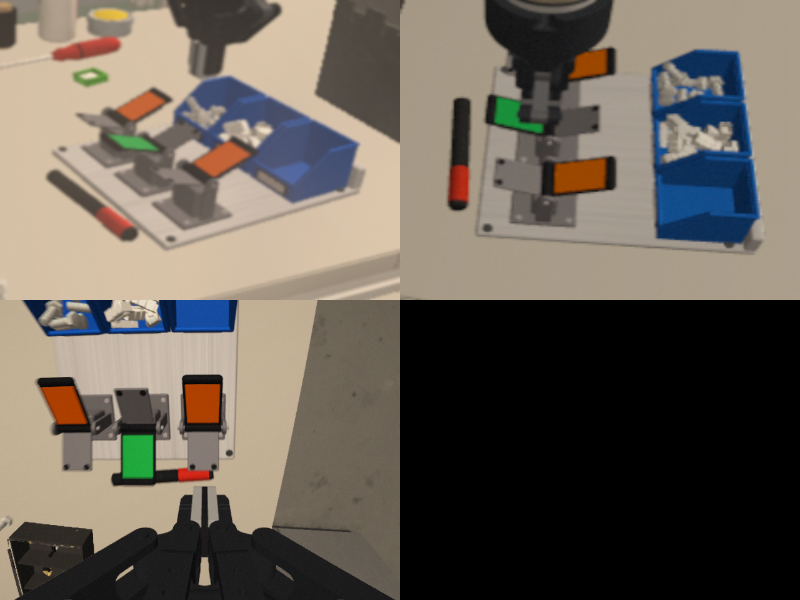

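The empty marker is now fully over to orange and the clips marker is untouched. Next, moving behind the bolts marker (left), staying high first.

send_rows --plan '[[1, [-0.66, -0.43, 0], 0], [1, [-0.66, -0.43, 0], 0], [1, [-0.66, -0.43, 0], 0], [1, [-0.66, -0.43, 0], 0], [1, [0, 0, 0.6], 0], [1, [0, 0, 0.6], 0], [1, [0, 0, 0], 0], [1, [0, 0, 0], 0]]'

```text
clock: 8.5
eef_pos: [0.6347, -0.1202, 0.2892]
ee_rot: [[0.095, -0.995, -0.003], [-0.995, -0.095, 0.001], [-0.001, 0.003, -1.0]]
ft_force: [0.5, -0.1, 0.1]
gripper_width: 0.0003
```

```bash
python3 look.py 6
```

```text
s 0.6209234171505281 t -0.18214451091734624 tip 0.1187192466378933 [-0.21755341 -0.84655719  0.5138529 ] 8.65
```

View pics/c6.png

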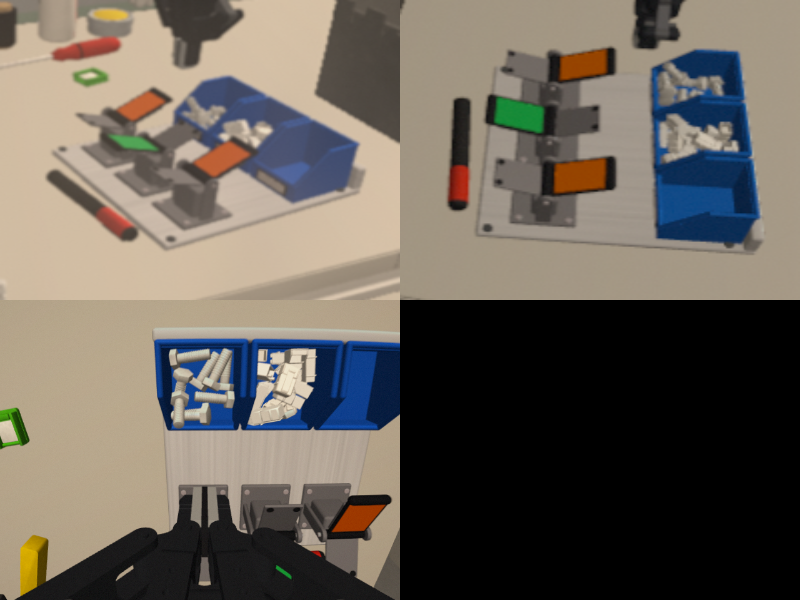

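Run:
```python
from h import *
f=np.load('pics/wrist6.npz');d=f['d']
for v in (198,202,205,208):
    q=pts('wrist',[[328,v]],[d[v,328]],f['p'],f['R'])[0];print(v,f['im'][v,328],'s',q[0]*.9952+q[1]*.0975,'t',-q[0]*.0975+q[1]*.9952,q[2])
f=np.load('pics/scene6.npz');im=f['im'].astype(int);d=f['d'];m=(im[...,0]>130)&(im[...,1]<120)&(im[...,1]>40)&(im[...,2]<60)
v,u=np.nonzero(m);k=(u>340)&(u<420)&(v>240)&(v<275);P=pts('scene',np.c_[u,v][k],d[m][k]);s=P[:,0]*.9952+P[:,1]*.0975;t=-P[:,0]*.0975+P[:,1]*.9952
print(np.median(s),np.percentile(s,[2,98]),np.median(t),np.percentile(t,[2,98]))
```

```text
198 [81 72 66] s 0.6483466183695332 t -0.18262532241581647 0.03870152749617781
202 [ 19  82 175] s 0.6439590614035349 t -0.1826314938224023 0.03038296042858768
205 [ 16  68 146] s 0.6425248044980694 t -0.18262688997330917 0.031405890107834344
208 [ 95  93 104] s 0.6410051239374074 t -0.18262271375257327 0.03209563797655324
0.5734773557403696 [0.5545291 0.5907509] -0.17662353777759274 [-0.19121923 -0.16229793]
```

Bin front is at s=0.643 as expected, which leaves about 11 mm clearance. Lowering behind the bolts bead.

send_rows --plan '[[1, [0, 0, 0.4], 0], [1, [0, 0, 0.4], 0], [1, [0, 0, 0.3], 0], [1, [0, 0, 0.2], 0], [1, [0, 0, 0], 0], [1, [0, 0, 0], 0]]'

```text
clock: 9.25
eef_pos: [0.6357, -0.1203, 0.2257]
ee_rot: [[0.095, -0.995, 0.001], [-0.995, -0.095, -0.0], [0.0, -0.001, -1.0]]
ft_force: [-0.4, -0.0, -0.1]
gripper_width: -0.0001
```

```bash
python3 look.py 7
```

```text
s 0.6210145311594396 t -0.18163670555997008 tip 0.05318624842254718 [-0.43850675 -0.52075428 -0.21821337] 9.4
```

View pics/c7.png

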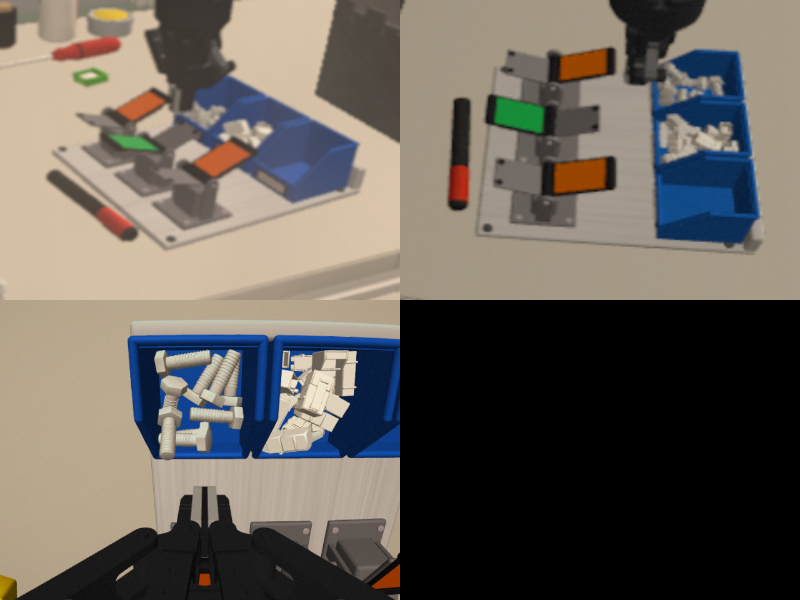

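Fingertip is behind the bolts marker, clear of bin and bead. Starting the mirrored arc.

send_rows --plan '[[1, [0, 0.12, 0], 0], [1, [0, 0.02, -0.05], 0], [1, [0, 0.02, -0.05], 0], [1, [0, 0.02, -0.05], 0], [1, [0, 0.02, -0.05], 0], [1, [0, 0.03, -0.06], 0], [1, [0, 0.03, -0.07], 0], [1, [0, 0.03, -0.07], 0], [1, [0, 0.03, -0.07], 0], [1, [0, 0.03, -0.07], 0], [1, [0, 0.03, -0.07], 0]]'

```text
clock: 10.5
eef_pos: [0.6163, -0.1219, 0.256]
ee_rot: [[0.095, -0.995, 0.0], [-0.995, -0.095, -0.0], [0.0, -0.0, -1.0]]
ft_force: [0.3, 0.2, 0.3]
gripper_width: -0.0003
```

```bash
python3 look.py 8
```

```text
s 0.6016945945028193 t -0.18147024833413683 tip 0.08312934492287877 [ 0.27068428 -0.04361342 -0.75365264] 10.65
```

View pics/c8.png

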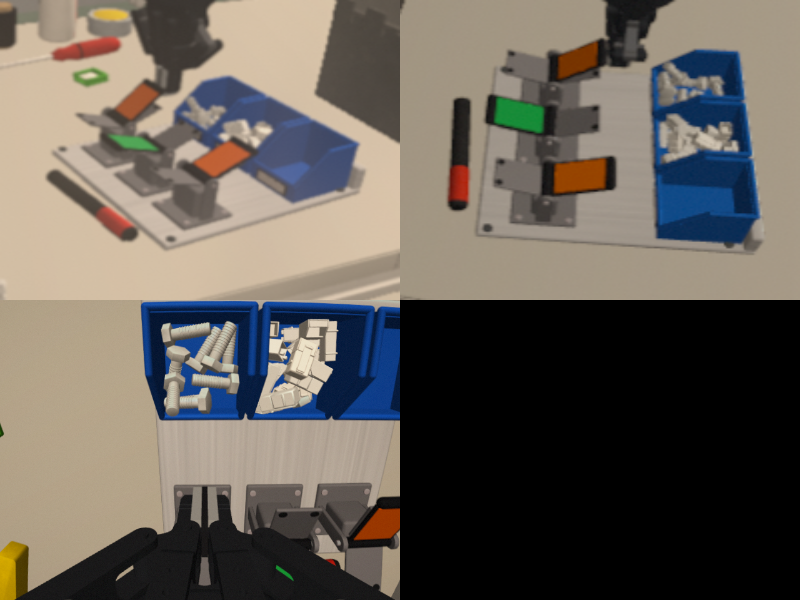

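The bolts leaf is rising on the finger. Continuing to upright.

send_rows --plan '[[1, [0, 0.05, -0.05], 0], [1, [0, 0.05, -0.05], 0], [1, [0, 0.05, -0.05], 0], [1, [0, 0.05, -0.04], 0], [1, [0, 0.05, -0.03], 0], [1, [0, 0.05, -0.03], 0], [1, [0, 0.05, -0.03], 0], [1, [0, 0.05, -0.03], 0], [1, [0, 0.06, -0.02], 0], [1, [0, 0.06, -0.02], 0], [1, [0, 0.06, -0.01], 0]]'

```text
clock: 11.75
eef_pos: [0.5873, -0.1247, 0.2738]
ee_rot: [[0.095, -0.995, -0.0], [-0.995, -0.095, -0.0], [0.0, 0.0, -1.0]]
ft_force: [0.5, 0.1, -0.3]
gripper_width: 0.0001
```

```bash
python3 look.py 9
```

```text
s 0.5723470122810514 t -0.18132759454295572 tip 0.10071566665112991 [ 0.61961748  0.23909361 -0.3825582 ] 11.9
```

View pics/c9.png

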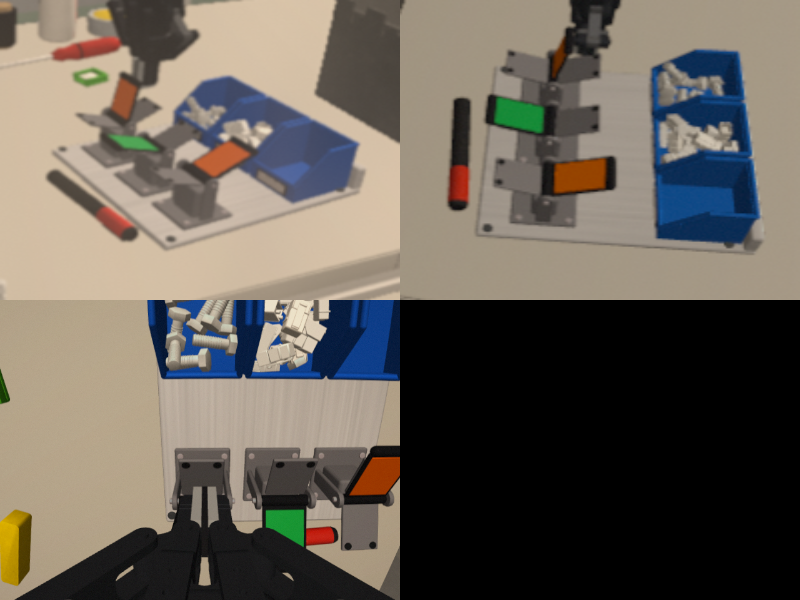

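Nearly upright. Pushing over, then backing off and rising clear.

send_rows --plan '[[1, [0, 0.07, 0], 0], [1, [0, 0.07, 0], 0], [1, [0, 0.07, 0], 0], [1, [0, 0.07, 0], 0], [1, [0, 0.07, 0.01], 0], [1, [0, 0.07, 0.01], 0], [1, [0, 0.07, 0.01], 0], [1, [0, 0.07, 0.01], 0], [1, [0, 0.07, 0.01], 0], [1, [0, 0.07, 0.01], 0], [1, [0, 0, 0], 0], [1, [0, -0.1, 0], 0], [1, [0, -0.2, -0.2], 0], [1, [0, -0.2, -0.4], 0], [1, [0, 0, -0.6], 0], [1, [0, 0, -0.7], 0], [1, [0, 0, -0.7], 0], [1, [0, 0, 0], 0], [1, [0, 0, 0], 0]]'

```text
clock: 13.8
eef_pos: [0.578, -0.1255, 0.4017]
ee_rot: [[0.095, -0.995, 0.002], [-0.995, -0.095, -0.001], [0.001, -0.002, -1.0]]
ft_force: [-0.9, 1.2, -0.4]
gripper_width: -0.0001
```

```bash
python3 look.py 10
```

```text
s 0.5622251874116475 t -0.18104324784751769 tip 0.22611876985160656 [ 0.97030854  0.29824492 -0.55646508] 13.95
```

View pics/c10.png

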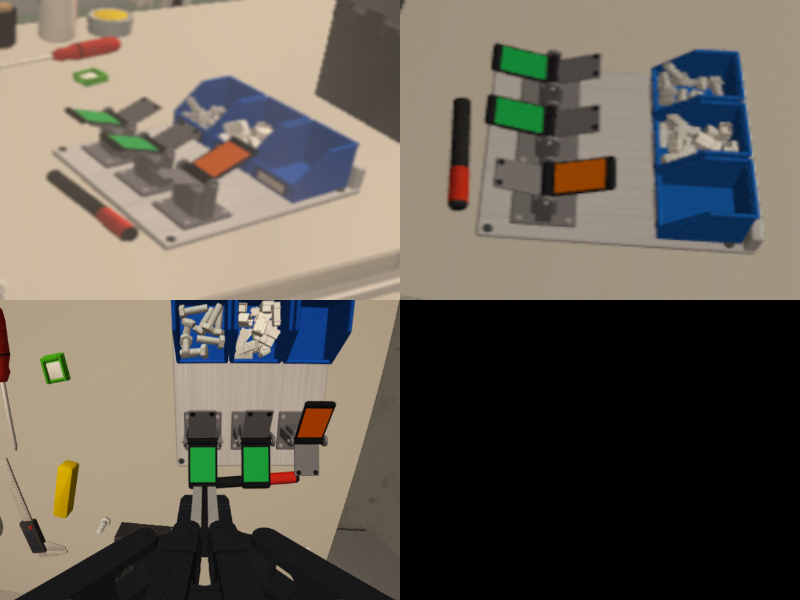

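View pics/scene10.png

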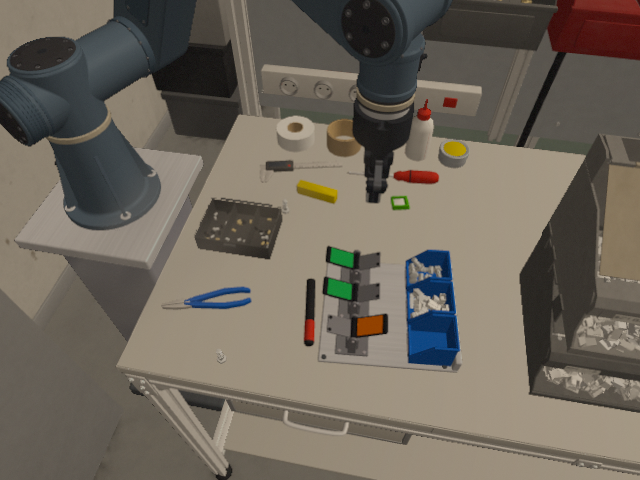

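The scene view shows bolts green at (341,257), clips green at (339,289) and empty orange at (370,326). All the bystanders are where they were and the gripper is clear.

```bash
python3 -c "
from h import *
a=cv2.imread('pics/scene0.png').astype(int);b=cv2.imread('pics/scene10.png').astype(int)
print('pen/cutters region diff',np.abs(a-b)[270:360,160:318].mean())
print(robot.hand_in())"
```

```text
pen/cutters region diff 2.057360525082044
the job is handed in; nothing more can be done
None
```

I flipped both markers with the closed fingertips, in the order asked. The empty bin's marker went first, green to orange, and then the bolt bin's marker, orange to green. I pushed each from its free edge, up and over its pin, and handed the job in at about 14 s.

- **Markers:** the last pictures from all three cameras show the empty marker lying back with orange up. The bolts and clips markers lie to the front with green up, and the clips marker was never touched.
- **Forces:** the wrist readings I took stayed under about 2 N, near sensor noise. They were only sampled between moves, not continuously.
- **Other things on the bench:** a before-and-after comparison of the pen and cutters area showed only image noise. I checked the other bystanders by eye, and they had not moved.
- **At hand-in:** the gripper was raised clear, with the fingertips about 0.23 m above the bench. No check failed or disagreed.

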